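# Release the toggle clamp and move the plate onto the dowel stand

### The job

The aluminium plate is held in the nest by a toggle clamp: flip the clamp's upright handle back over centre, fully away from the plate, before moving the plate, and leave it open. Lift the plate out of the nest by its overhanging end, lay it flat on the bare bench, let go and take it again across its middle. Then lower it, same face up, onto the stand with both dowels through its two holes until it lies flat on both saddles; either way round will do, do not drop the plate, and leave the other things on the bench where they are.

Things in the scene. Friction and masses are not known exactly. Their poses are not given: they have to be found in the camera images.
- clamp_nest: Fixed nest, left: dark base 180x100 mm; grey block (x -50 to +47, top 26 mm above bench) carries the plate between two rails level with its top (3 mm free per side). Origin on the bench; x runs along the plate from its overhanging end (-x) to the toggle clamp (+x), z up. Shut, the clamp arm presses its pad on the plate at x -10; open, the pad hangs at x 20, about 80 mm over the plate's top.
- clamp_handle (a joint): Toggle clamp handle, hinge, rad: 0 = clamped, upright; grows as it swings away from the plate (to the nest's +x) to 1.35 = fully open, nearly level. A spring strut holds it shut up to dead centre at about 0.27 (some 5 N at the grip are needed; let go before that, it swings back shut); beyond, the strut pushes it fully open and keeps it there. The clamp arm rises with it.
- handle_pivot (a point): Point on the hinge axis of the clamp handle: 110 mm along +x of the nest, 78 mm above the bench; the hinge axis is the nest's y axis.
- handle_grip (a point): Middle of the black handle grip, 78 mm from the hinge axis; turns with the handle. The grip is 18 mm (along the nest's x when upright) by 20 mm (along the nest's y, good to pinch) in section and reaches from 45 to 105 mm from the hinge axis.
- work_plate: Loose aluminium plate, 150 (x) by 56 (y) by 14 mm (z), about 0.3 kg, two 14 mm through holes at x +52 and -52 mm on its centre line, grey mark 50x22 mm in the middle of each face. Origin: centre of the underside. In the nest: axes as the nest's, centre at nest x -30 mm, underside 26 mm above bench; its -x end hangs 55 mm out and can be gripped there across the 56 mm width.
- dowel_stand: Fixed stand, right: dark base 176 (x) x 84 x 8 mm, two grey saddles at x +62 and -62 mm, each 46 mm long, tops 34 mm above bench. In each a steel dowel, 11 mm across, tapered nose, 18 mm above the saddle, at x +52 and -52, y 0. Cheeks 14 mm high (64 mm between) flank the plate, so fingers fit beside it only in the gap, x -39 to +39. Origin on the bench under its centre, z up.
- seat (a point): Point midway between the dowels at the height of the saddles' tops (34 mm above the bench): the seated plate's origin lies here. The bench midway between stand and nest is bare, room enough to lay the plate down.
- brush_tin: Bystander, to be left alone: tin with brushes, about 104x142x167 mm, at the back left. Origin at the centre of its underside.
- oil_filter: Bystander, to be left alone: blue spin-on oil filter, 66 mm wide, 79 mm tall, on the right beyond the dowel stand. Origin at the centre of its underside.
- combination_wrench: Bystander, to be left alone: steel wrench 178 mm long, 10 mm thick, lying behind the clamp nest. Origin at the centre of its underside.
- bearing: Bystander, to be left alone: ball bearing lying flat, 62 mm across, 16 mm thick, to the left of the clamp nest. Origin at the centre of its underside.
- sealant_tube: Bystander, to be left alone: sealant tube lying, 158 mm long, 32 mm high, near the front edge. Origin at the centre of its underside.
- pliers: Bystander, to be left alone: red-handled pliers lying, 200 mm long, 13 mm thick, front left. Origin at the centre of its underside.

How it is judged (in metres and radians):
On the way, in this order (a step that is already met when the one before it is completed fails the run):
1. the clamp handle is flipped open with the plate still in the nest (value of joint clamp_handle above 0.9 rad and distance of work_plate from where it was at the start of the episode below 0.02 m), for 0.2 s.
2. the plate lies flat on the bare bench, let go (height (world z) of work_plate below 0.005 m and angle between work_plate's own z axis and vertical below 0.05 rad and contact force between the fingers and work_plate below 0.1 N and linear speed of work_plate below 0.02 m/s), for 0.1 s.
3. the plate is on both dowels, flat on the saddles (horizontal distance between work_plate and seat below 0.004 m and z of work_plate in the frame of seat between -0.004 and 0.003 m and angle between the x axis of work_plate and the x axis of dowel_stand, either way round below 0.06 rad and angle between work_plate's own z axis and vertical below 0.05 rad), for 0.1 s.
At the end, for the whole second after the job is handed in: The released plate rests same face up on both dowels: centre within 4 mm of the seat, underside within 3 mm of the saddle tops, long axis along the stand within 0.06 rad either way round, tilt under 0.05 rad; clamp handle open beyond 0.9 rad; bystanders within 30 mm of their start (all of step 3 and value of joint clamp_handle above 0.9 rad and linear speed of work_plate below 0.02 m/s and contact force between the fingers and work_plate below 0.1 N); the robot touches nothing.
It fails at once if the plate is pulled about while still clamped (value of joint clamp_handle below 0.5 rad and distance of work_plate from where it was at the start of the episode above 0.02 m).
It fails at once if the plate is let go in mid-air (its centre more than 60 mm above the bench with no finger on it) (height (world z) of work_plate above 0.06 m and contact force between the fingers and work_plate below 0.05 N).
It fails at once if a bystander is shifted by more than 30 mm (distance of any of brush_tin, oil_filter, combination_wrench, bearing, sealant_tube, pliers from where it was at the start of the episode above 0.03 m).
It also fails if it takes over 72 s, if anything falls off the work surface, if the arm or the gripper's body presses on something with over 40 N, if the wrist force passes 120 N, or if a joint passes its speed limit or range.

### The arm

A 6-joint arm with a two-finger parallel gripper is mounted at the origin on a cart in front of the work surface, level with it; the furniture and walls round the work are solid. World frame = base frame: x ahead of the robot, y to its left, z up, the work surface at z = 0. Lengths are in m, angles in degrees, forces in N, time in s.
With the tool pointing down it reaches from about 0.4 to 0.825 m from the base axis. Payload 7 kg.
Tool frame: the origin (TCP) lies midway between the tips of the shut fingers; the grasp point (between the pads) lies 19 mm behind it; z points along the fingers, y is the line along which they close (so a half turn about z gives the same grasp; the last joint's range is limited). The gripper opens to 88 mm and grips with 3 to 60 N. Pads are 19 mm wide; open, the fingers measure 130 mm over their backs; the gripper's body (78 mm by 193 mm) begins 47 mm behind the grasp point.
Start: joints at [-47.836, 20.546, 0.682, 0, -70.136, -16.507], TCP at [0.292, -0.608, 0.227] pointing down, gripper open.
Joint ranges: [-176.03, 176.03], [-82.01, 121.73], [-58.28, 71.71], [-173.87, 95.51], [-174.79, -0.11], [-173.66, 173.66]. Speed limits (degrees/s): [136.94, 136.94, 172.46, 180, 180, 180].

### API

Orientations are given as [roll, pitch, yaw] about the fixed x, y, z axes, in that order (R = Rz(yaw) Ry(pitch) Rx(roll)).
In Python, from plant import ctrl, viewer, close_job gives the robot as it stands. The module is installed in compiled form; this text tells all that it offers.
- The arm moves only by the tool step_arm, never from a script. Its argument "moves" is a list that holds one entry, the list of rows, each a list of 5 numbers: the shift along the world's x, y, z in cm, then the turn about the world's z in rad, then the finger opening in cm, from 0 to 8.76. In form: [[[tx, ty, tz, twist, grip], ...]]. A call has 1 to 10 rows; each row shifts and turns the commanded pose from where the row before left it; what a row does not reach is not made up. A row lasts 1/10 s, in which the tool goes at most 50 mm and 8.59 degrees, less where a joint would pass 70% of its speed; a pose out of reach is approached as far as the arm can. A call with a gripper value outside its range is refused whole. The fingers move at their own pace and stop on an object; the grip force is fixed at half the most. Time passes only in rows, so rows that do not move let the fingers close. It gives the time, the measured TCP pose, the force, the opening and the grip force at its end, in the units of the state.
- ctrl.get_obs(): the state, without advancing time (a new reading comes with each control period).
- viewer.snapshot(name): name is "scene" or "top"; returns (picture, depth): 480x640x3 uint8, blue, green, red; 480x640 float32, m along the optical axis (not along the pixel's ray), 0 where there is no reading.
- viewer.camera_info(name): a dict with "camera_matrix" (3x3 intrinsics, pixels), "eye" and "orientation" of the camera in the world. Camera axes: x right, y down, z forward; pixel columns grow to the right and rows downward; lengths in m; the calibration is good to about 2 mm. A picture is of the moment at which its call begins. camera_info takes no time and is no camera call.
- close_job(): hands the job in; it is judged then, once.
The state is a dict: "clock": time; "joint_pos": joint angles; "qvel": joint speeds; "tau": joint torques, N m; "tool_pos": TCP position; "orientation": TCP orientation; "force": force on the tool from outside, world axes, zero at the start; "moment": the same for the moment, N m; "opening": finger opening in m; "gripper_force": force on a finger pad.
Only numpy, scipy, OpenCV 4.12 (cv2) and the standard library are available. Lean on these libraries where they do the work, as an engineer would, in place of code of your own. Each camera call takes 0.05 s, during which the arm holds its last target. There are 200 camera calls.

## Working session

There is one attempt and no reset: what is moved stays moved. The work goes in short steps, Python scripts to look and compute and a tool call to move; the robot and the scene stay as the last step left them, time stands still between calls to the robot, and variables do not carry over. Pictures are saved under pics/ and viewed, at most 14 in all, crops included, and the job is handed in when it is done.

Besides the shell and the picture viewer there is one more tool, called after "Emit:" as name(argument=value, ...) on one line, values as JSON. step_arm: Moves the arm, as the interface text tells. Its arguments: {"type":"object","properties":{"moves":{"type":"array","items":{"type":"array","items":{"type":"array","items":{"type":"number"}}}}},"required":["moves"]}

```bash
mkdir -p pics
cat > h.py <<'E'
import numpy as np, cv2
from scipy.spatial.transform import Rotation as R
from plant import ctrl, viewer
def rot(o):
    o=np.array(o,float)
    if o.shape==(3,3): return o
    return R.from_euler('xyz',o,degrees=True).as_matrix() if o.size==3 else R.from_quat(o).as_matrix()
def ray(name,px,z):
    c=viewer.camera_info(name);K=np.array(c["camera_matrix"]);e=np.array(c["eye"]);r=rot(c["orientation"])
    px=np.atleast_2d(px).astype(float)
    d=(r@np.linalg.inv(K)@np.c_[px,np.ones(len(px))].T).T
    return e+d*((z-e[2])/d[:,2])[:,None]
def cloud(name,dep):
    c=viewer.camera_info(name);K=np.array(c["camera_matrix"])
    v,u=np.mgrid[:480,:640]
    d=np.stack([(u-K[0,2])/K[0,0],(v-K[1,2])/K[1,1],np.ones_like(u)],-1)*dep[...,None]
    return d@rot(c["orientation"]).T+np.array(c["eye"])
E
python3 - <<'E'
from h import *
for n in("scene","top"):
    p,d=viewer.snapshot(n); cv2.imwrite(f"pics/{n}0.png",p); np.save(f"{n}0.npy",d); print(n,viewer.camera_info(n))
print(ctrl.get_obs())
E
```

```text
scene {'camera_matrix': array([[532.03861285,   0.        , 316.37906547],
       [  0.        , 532.03861285, 239.59377343],
       [  0.        ,   0.        ,   1.        ]]), 'eye': array([0.0341654 , 0.89492944, 0.95348066]), 'orientation': array([-129.51006953,   -1.23373033, -151.3590384 ])}
top {'camera_matrix': array([[519.98975889,   0.        , 320.61277943],
       [  0.        , 519.98975889, 242.20710956],
       [  0.        ,   0.        ,   1.        ]]), 'eye': array([0.32052745, 0.02314398, 1.56248366]), 'orientation': array([-172.92687769,   -0.28757273,  -91.09173895])}
{'clock': 0.1, 'joint_pos': array([-4.78360204e+01,  2.05864508e+01,  6.39966255e-01, -1.89996595e-02,
       -7.01357861e+01, -1.65078534e+01]), 'qvel': array([ 0.01198833, -0.21140672,  0.11979154,  0.02957506,  0.02107307,
        0.00992113]), 'tau': array([-1.78187488e-04, -5.84165311e+01,  2.93754208e+01,  7.01545268e+00,
        1.02464916e-02, -6.61468243e-05]), 'tool_pos': array([ 0.29206059, -0.60806306,  0.22572951]), 'orientation': array([ 1.79916045e+02, -6.25346691e-03, -1.54350338e+02]), 'force': array([ 0.08911178,  0.47308379, -0.95830534]), 'moment': array([0.0073796 , 0.0135861 , 0.00755032]), 'gripper_force': 0.0, 'opening': 0.0878328924634496}
```

View pics/top0.png

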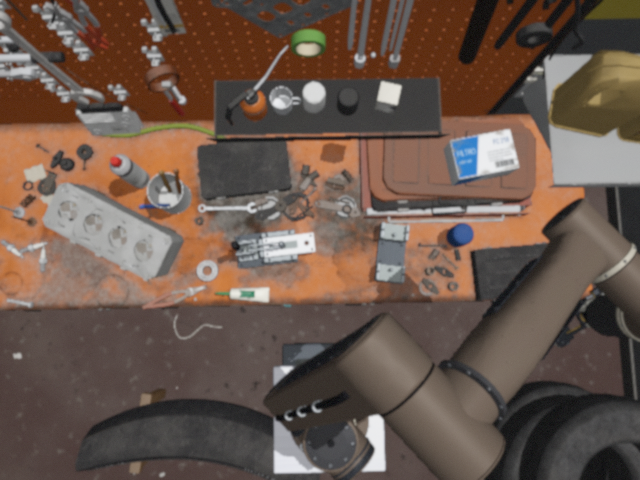

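View pics/scene0.png

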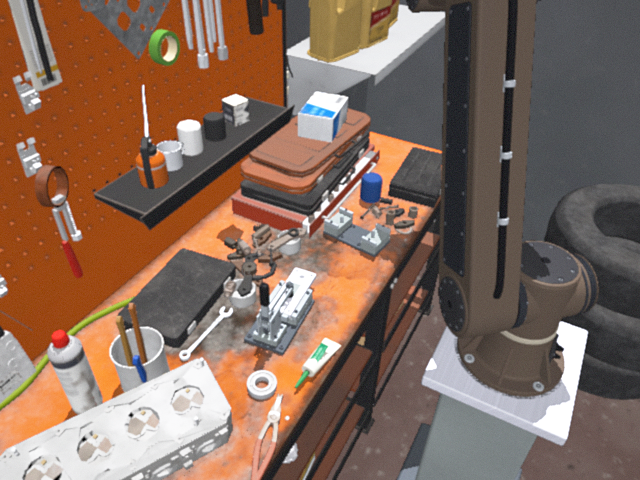

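The top view shows the nest at about (275,248), with the plate's bright end at (310,243) and the clamp at its left (237,245). The stand is at (393,252), near-vertical in the image. The scene view shows the same layout, with the black handle at (264,293).

Run:
```python
from h import *
t=cv2.imread("pics/top0.png");s=cv2.imread("pics/scene0.png")
a=cv2.resize(t[210:300,220:420],(800,360),interpolation=cv2.INTER_CUBIC)
b=cv2.resize(s[190:360,230:410],(0,0),fx=3.5,fy=3.5,interpolation=cv2.INTER_CUBIC)
cv2.imwrite("pics/tc.png",a);cv2.imwrite("pics/sc.png",b[:600])
# plate top in top view
P=cloud("top",np.load("top0.npy"))
for n,(u,v) in dict(plate=(310,243),bench=(345,250),sad=(393,232),sad2=(392,270),gap=(393,252)).items(): print(n,P[v,u].round(4))
```

```text
plate [0.508  0.0433 0.0355]
bench [ 0.4893 -0.0618 -0.002 ]
sad [ 0.5358 -0.203   0.0396]
sad2 [ 0.4231 -0.1954  0.0433]
gap [ 0.4795 -0.2053  0.0087]
```

View pics/tc.png

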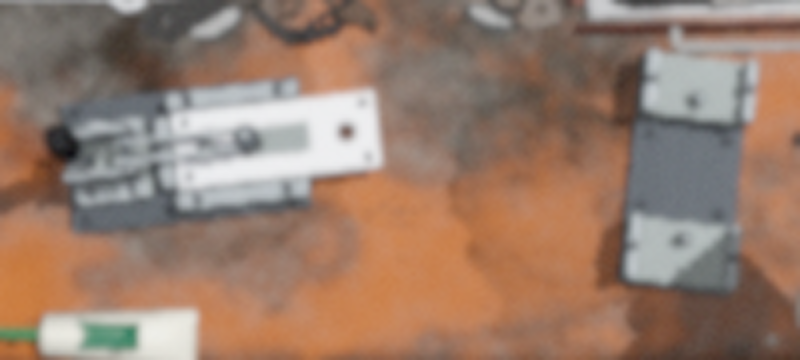

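View pics/sc.png

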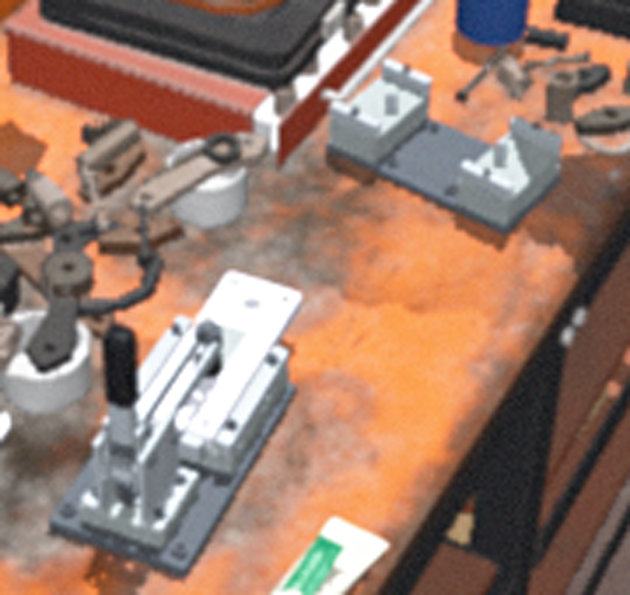

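The top crop shows the plate end with corners near (372,88) and (383,168) and a hole at (345,131). The dowels are at (693,100) and (680,240). The scene crop confirms the upright handle and both dowels.

Run:
```python
from h import *
t=cv2.imread("pics/top0.png");hsv=cv2.cvtColor(t,cv2.COLOR_BGR2HSV)
def ex(m,box,k=0):
    u0,u1,v0,v1=box; z=np.zeros_like(m);z[v0:v1,u0:u1]=m[v0:v1,u0:u1]
    if k:z=cv2.morphologyEx(z,cv2.MORPH_CLOSE,np.ones((k,k)))
    n,l,s,c=cv2.connectedComponentsWithStats(z); return (l==1+np.argmax(s[1:,4])).astype(np.uint8)
def rect(m,z,name="top"):
    c=max(cv2.findContours(m,0,1)[0],key=cv2.contourArea).reshape(-1,2)
    w=ray(name,c,z)[:,:2]; r=cv2.minAreaRect((w*1000).astype(np.float32));print(np.round(r[0],1),np.round(r[1],1),round(r[2],1));return r
white=((hsv[...,2]>215)&(hsv[...,1]<40)).astype(np.uint8)
m=ex(white,(262,320,228,262),3);print("plate");rect(m,.04)
st=((hsv[...,1]<75)&(hsv[...,2]>60)).astype(np.uint8)
m2=ex(st,(370,412,220,286),3);print("stand");rect(m2,.02)
g=((hsv[...,1]<60)&(hsv[...,2]>140)).astype(np.uint8)
for b in((376,412,220,242),(374,408,262,284)):
    print("sad");rect(ex(g,b,3),.036)
# dark holes/dowels: subpixel centroid weighted by darkness
G=cv2.cvtColor(t,cv2.COLOR_BGR2GRAY).astype(float)
def dark(u,v,r,z,name="top",G=G):
    w=G[v-r:v+r+1,u-r:u+r+1];w=np.clip(np.median(w)-12-w,0,None);yy,xx=np.mgrid[v-r:v+r+1,u-r:u+r+1]
    p=((w*xx).sum()/w.sum(),(w*yy).sum()/w.sum());print(np.round(p,2),ray(name,[p],z)[0].round(4))
dark(306,243,4,.04);dark(393,235,3,.052);dark(390,270,3,.052)
print(t[205:0:-1][:0])
print(G[230:241,386:400].astype(int));print(G[265:276,383:397].astype(int))
s=cv2.imread("pics/scene0.png");Gs=cv2.cvtColor(s,cv2.COLOR_BGR2GRAY).astype(int)
print(Gs[210:226,334:350]);print(Gs[228:246,364:382])
# black grip in top & scene
hs=cv2.cvtColor(s,cv2.COLOR_BGR2HSV)
b=ex((hs[...,2]<70).astype(np.uint8),(256,274,280,306));yx=np.argwhere(b);print("grip scene",yx.mean(0)[::-1],yx.min(0)[::-1],yx.max(0)[::-1]);print(ray("scene",[yx.mean(0)[::-1]],.156))
b=ex((hsv[...,2]<60).astype(np.uint8),(228,242,238,252));yx=np.argwhere(b);print("grip top",yx.mean(0)[::-1],yx.min(0)[::-1],yx.max(0)[::-1]);print(ray("top",[yx.mean(0)[::-1]],.17))
```

```text
plate
[504.5 106. ] [ 55.6 147.7] 6.9
stand
[ 479.1 -197.8] [123.5 192. ] 89.0
sad
[ 545.1 -212.3] [87.3 61.1] 84.5
sad
[ 419.3 -191.9] [85.8 50. ] 88.9
[306.12 242.48] [0.5092 0.0547 0.04  ]
[392.7  235.12] [ 0.5248 -0.1999  0.052 ]
[389.18 269.75] [ 0.4234 -0.186   0.052 ]
[]
[[184 184 185 185 184 184 184 184 186 186 186 185 186 186]
 [184 185 185 185 185 184 182 183 182 183 184 184 185 185]
 [184 185 186 185 181 180 176 171 174 177 181 185 185 185]
 [184 183 184 183 179 169 158 155 162 174 179 183 185 185]
 [184 183 184 182 174 154 134 131 153 170 176 182 184 185]
 [184 183 183 183 174 149 122 114 141 164 175 181 183 185]
 [181 182 183 183 177 159 134 127 143 164 178 182 183 186]
 [175 178 177 179 177 168 154 149 161 173 181 183 184 183]
 [152 156 159 160 161 158 156 159 168 176 178 180 180 180]
 [112 114 116 119 122 124 129 139 152 159 160 162 161 164]
 [ 85  81  83  84  86  89  93 101 111 117 118 117 119 121]]
[[178 177 171 165 159 156 154 154 157 157 150 145 137 131]
 [185 184 181 179 178 175 175 175 176 176 175 170 164 158]
 [186 184 184 183 183 178 172 172 174 180 183 183 181
[... 2392 characters left out ...]
27 156 134 206 236 238 233 231 230 230 231 232 226 167 131]
 [139 149 168 174 147 168 235 249 246 237 235 229 226 231 233 234 212 150]
 [142 139 142 143 146 160 216 242 248 247 246 236 227 233 236 237 225 155]
 [139 138 140 144 144 146 158 183 216 238 249 246 238 235 233 233 199 136]
 [136 136 130 135 141 139 146 141 156 180 210 217 214 231 229 201 153 120]
 [132 134 131 134 125 132 143 143 146 146 157 172 191 225 198 146 120 113]
 [132 126 136 133 131 136 130 138 145 140 147 152 172 175 142 118 114 117]]
grip scene [263.86705202 294.71676301] [260 283] [268 305]
[[0.49090056 0.25153939 0.156     ]]
grip top [235.38636364 245.61363636] [232 242] [239 249]
[[0.48813054 0.24260869 0.17      ]]
```

Emit:
step_arm(moves=[[[1,4,1,0.12,0],[1,4,1,0.12,0],[1,4,1,0.12,0],[1,4,1,0.12,0],[1,4,0,0.12,0],[1,4,0,0.12,0],[1,4,0,0.12,0],[1,4,0,0.12,0],[1,4,0,0.12,0],[1,4,0,0.12,0]]])

```text
clock: 1.1
tool_pos: [0.3921, -0.2068, 0.2665]
orientation: [-180.0, 0.0, -85.3]
force: [1.7, 0.5, 0.9]
opening: 0.0132
gripper_force: 0.0
```

Run:
```python
from h import *
for px,z in(([392.7,235.1],.043),([389.2,269.75],.043)): print(ray("top",[px],z)[0].round(4))
for px,z in(([341.6,219.7],.043),([372.6,234],.043)): print(ray("scene",[px],z)[0].round(4))
```

```text
[ 0.5261 -0.2012  0.043 ]
[ 0.424  -0.1873  0.043 ]
[ 0.527  -0.1969  0.043 ]
[ 0.4248 -0.1821  0.043 ]
```

Emit:
step_arm(moves=[[[1,4.1,0,0.04,0],[1,4.1,0,0,0],[1,4.1,0,0,0],[1,4.1,0,0,0],[1,4.1,0,0,0],[1,4.1,0,0,0],[1,4.1,0,0,0],[1,4.1,0,0,0],[1,4.1,0,0,0],[1,4.1,0,0,0]]])

```text
clock: 2.1
tool_pos: [0.4921, 0.2033, 0.2664]
orientation: [180.0, -0.0, -83.3]
force: [0.6, -0.0, -0.6]
opening: 0.0006
gripper_force: 0.0
```

Emit:
step_arm(moves=[[[0,0,-3,0,0],[0,0,-3,0,0],[0,0,-3,0,0],[0,0,-2.5,0,0],[0,0,0,0,0]]])

```text
clock: 2.6
tool_pos: [0.49, 0.2001, 0.148]
orientation: [179.6, -0.2, -83.3]
force: [-1.5, 0.4, 0.5]
opening: 0.0005
gripper_force: 0.0
```

Run:
```python
from h import *
p,d=viewer.snapshot("scene"); cv2.imwrite("pics/s1.png",cv2.resize(p[160:370,180:420],(0,0),fx=2.8,fy=2.8)); o=ctrl.get_obs();print(o['tool_pos'],o['orientation'],o['force'])
```

```text
[0.49137235 0.20078985 0.15033814] [ 1.79822251e+02 -1.28444434e-01 -8.32986629e+01] [ 0.20647602 -0.32254316  1.15689471]
```

View pics/s1.png

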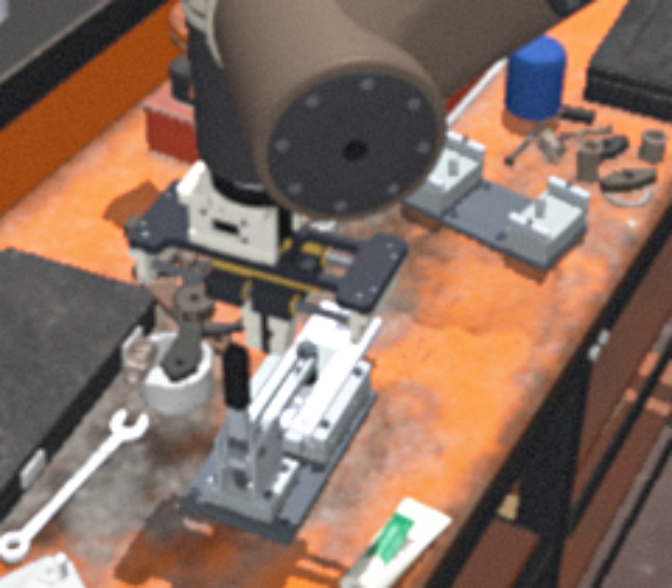

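The closed fingers stand on the plate side of the black grip and clear of the arm, so I push next.

Emit:
step_arm(moves=[[[-0.1,1.2,0,0,0],[-0.15,1.2,0,0,0],[-0.15,1.2,0,0,0],[-0.15,1.2,0,0,0],[-0.15,1.2,0,0,0],[-0.15,1.2,0,0,0],[-0.15,1.2,0,0,0]]])

```text
clock: 3.35
tool_pos: [0.4821, 0.2871, 0.1518]
orientation: [-180.0, 0.0, -83.3]
force: [0.9, 0.5, 0.3]
opening: 0.0005
gripper_force: 0.0
```

Run:
```python
from h import *
p,d=viewer.snapshot("scene"); cv2.imwrite("pics/s2.png",cv2.resize(p[160:370,180:420],(0,0),fx=2.8,fy=2.8)); o=ctrl.get_obs();print(o['tool_pos'],o['force'])
```

```text
[0.48219058 0.28846924 0.15176486] [ 0.51671205  3.08672383 -0.26301299]
```

View pics/s2.png

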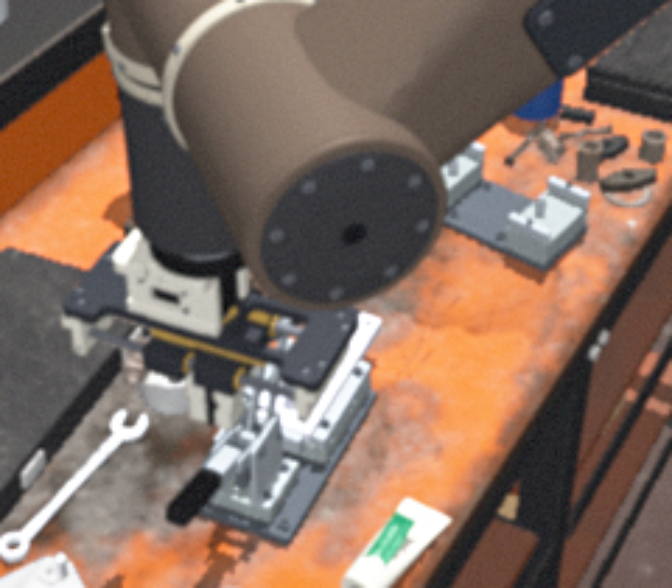

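The handle is flipped open, with the black grip lying down at (195,495) and the arm raised. I'll rise and go over the plate's overhanging end.

Emit:
step_arm(moves=[[[0,0,4,0,0],[0,0,4,0,0],[0,0,4,0,0],[0.5,-4,0,0,8.7],[0.5,-4,0,0,8.7],[0.5,-4,0,0,8.7],[0.5,-4,0,0,8.7],[0.5,-4,0,0,8.7],[0.3,-2.5,0,0.01,8.7],[0,0,0,0,8.7]]])

```text
clock: 4.4
tool_pos: [0.5103, 0.0584, 0.2718]
orientation: [-180.0, -0.0, -82.9]
force: [0.2, 0.8, 0.6]
opening: 0.051
gripper_force: 0.0
```

Emit:
step_arm(moves=[[[0,0,-4,0,8.7],[0,0,-4,0,8.7],[0,0,-4,0,8.7],[0,0,-4,0,8.7],[0,0,-3,0,8.7],[0,0,0,0,8.7]]])

```text
clock: 5.0
tool_pos: [0.5076, 0.0602, 0.0779]
orientation: [179.6, -0.1, -82.7]
force: [0.4, -1.5, 0.6]
opening: 0.0865
gripper_force: 0.0
```

Emit:
step_arm(moves=[[[0.1,0.2,-2,0,8.7],[0,0,-2,0,8.7],[0,0,-1.9,0,8.7],[0,0,0,0,8.7],[0,0,0,0,8.7]]])

```text
clock: 5.5
tool_pos: [0.5122, 0.0633, 0.0239]
orientation: [-179.9, 0.0, -82.7]
force: [0.9, 0.8, 0.2]
opening: 0.0874
gripper_force: 0.0
```

Run:
```python
from h import *
p,d=viewer.snapshot("scene"); cv2.imwrite("pics/s3.png",cv2.resize(p[160:370,180:420],(0,0),fx=2.8,fy=2.8)); o=ctrl.get_obs();print(o['tool_pos'],o['force'])
```

```text
[0.51241588 0.06334245 0.02421428] [ 0.16212911 -1.23195712  0.98738776]
```

View pics/s3.png

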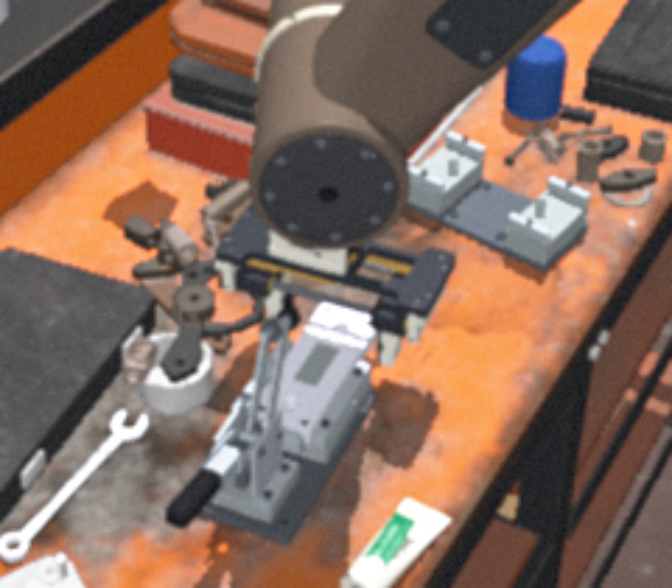

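The open fingers straddle the overhanging end at (340,325). The clamp arm is up, at (270,330).

Emit:
step_arm(moves=[[[-0.2,0,-0.5,0,8.7],[0,0,0,0,6],[0,0,0,0,4],[0,0,0,0,4],[0,0,0,0,4],[0,0,0,0,4],[0,0,0,0,4],[0,0,0,0,4]]])

```text
clock: 6.35
tool_pos: [0.5094, 0.0626, 0.0177]
orientation: [-180.0, -0.0, -82.7]
force: [0.4, -1.1, 1.6]
opening: 0.0557
gripper_force: 29.8
```

Emit:
step_arm(moves=[[[0,0,0.5,0,4],[0,0,1,0,4],[0,0,1,0,4],[0,0,1,0,4],[0,0,1,0,4],[0,0,0.5,0,4],[0,0,0,0,4]]])

```text
clock: 7.05
tool_pos: [0.5098, 0.0628, 0.0686]
orientation: [-179.9, 0.0, -82.7]
force: [-0.1, 0.5, -2.1]
opening: 0.0558
gripper_force: 29.8
```

Run:
```python
from h import *
p,d=viewer.snapshot("scene"); cv2.imwrite("pics/s4.png",cv2.resize(p[160:370,180:420],(0,0),fx=2.8,fy=2.8)); o=ctrl.get_obs();print(o['tool_pos'],o['force'],o['opening'],o['gripper_force'])
```

```text
[0.50937312 0.06269526 0.06798626] [-0.43343083 -0.13245182 -2.55122682] 0.056110081623591074 29.781003880198114
```

View pics/s4.png

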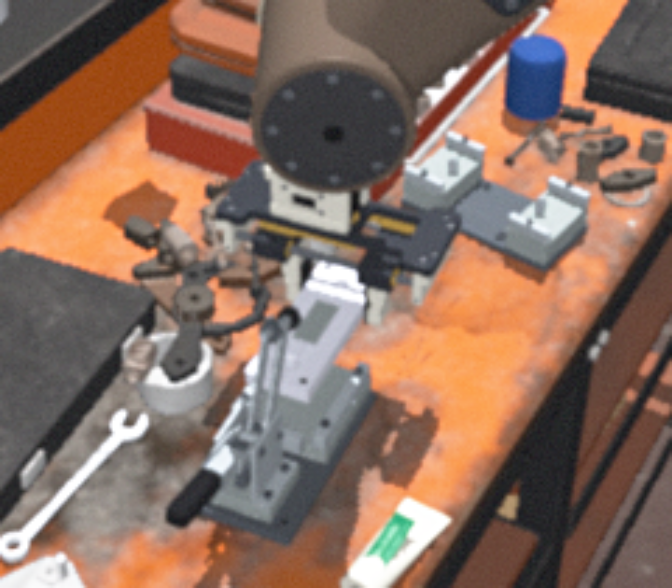

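The plate is lifted and roughly level above the nest, with its far end at (300,385). I'll withdraw towards the stand side.

Emit:
step_arm(moves=[[[0,-1,0,0,4],[0,-2,0,0,4],[0,-2,0,0,4],[0,-2,0,0,4],[0,-2,0,0,4],[0,-2,0,0,4],[0,-2,0,0,4],[0,-1.5,0,0,4],[-0.5,-1,0,0,4],[-0.5,0,0,0,4]]])

```text
clock: 8.1
tool_pos: [0.4982, -0.0937, 0.0669]
orientation: [179.9, -0.0, -82.8]
force: [0.3, 0.2, -2.8]
opening: 0.056
gripper_force: 29.8
```

Emit:
step_arm(moves=[[[-0.6,0.3,0,-0.1,4],[-0.6,0.3,0,-0.13,4],[-0.6,0.3,0,-0.13,4],[-0.6,0.3,0,-0.13,4],[-0.6,0.3,0,-0.13,4],[-0.6,0.3,0,-0.13,4],[-0.6,0.3,0,-0.13,4],[-0.6,0.3,0,-0.13,4],[-0.6,0.3,0,-0.13,4],[-0.4,0,0,-0.13,4]]])

```text
clock: 9.1
tool_pos: [0.4401, -0.065, 0.0674]
orientation: [180.0, -0.0, -155.8]
force: [0.0, -0.3, -2.4]
opening: 0.056
gripper_force: 29.8
```

Emit:
step_arm(moves=[[[0,0,0,-0.13,4],[0,0,0,-0.1,4],[0,0,0,-0.05,4],[0,0,0,0,4],[0,0,0,0,4]]])

```text
clock: 9.6
tool_pos: [0.4409, -0.0652, 0.0675]
orientation: [180.0, -0.0, -171.4]
force: [-0.5, 0.9, -1.8]
opening: 0.0559
gripper_force: 29.8
```

Run:
```python
from h import *
p,d=viewer.snapshot("scene"); cv2.imwrite("pics/s5.png",cv2.resize(p[140:350,200:440],(0,0),fx=2.8,fy=2.8)); o=ctrl.get_obs();print(o['tool_pos'],o['orientation'],o['force'],o['opening'],o['gripper_force'])
```

```text
[ 0.44093236 -0.06529428  0.06750606] [ 1.79997411e+02 -1.01866862e-02 -1.71429486e+02] [ 0.21210626  0.27485001 -3.04468436] 0.05592147734894629 29.78128451766679
```

View pics/s5.png

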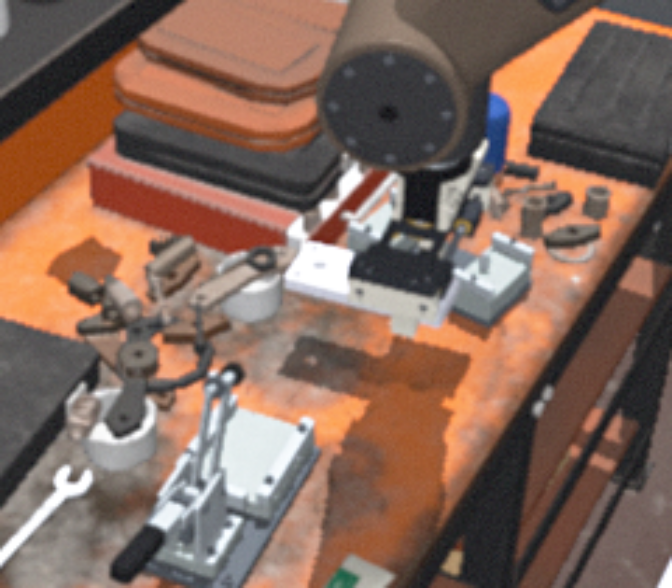

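The plate is held level over bare bench at (370,280), with its shadow clear between nest and stand. I'll shift slightly away from the stand and lower it.

Emit:
step_arm(moves=[[[0,0.5,-1,-0.01,4],[0,0.5,-1.5,0,4],[0,0,-1.5,0,4],[0,0,-1,0,4],[0,0,-0.5,0,4],[0,0,-0.4,0,4],[0,0,0,0,4]]])

```text
clock: 10.35
tool_pos: [0.4411, -0.0555, 0.0082]
orientation: [-180.0, -0.0, -172.1]
force: [0.5, -0.7, -1.9]
opening: 0.056
gripper_force: 29.8
```

Emit:
step_arm(moves=[[[0,0,-0.3,0,4],[0,0,-0.2,0,4],[0,0,-0.1,0,4],[0,0,0,0,4]]])

```text
clock: 10.75
tool_pos: [0.4413, -0.0554, 0.0026]
orientation: [180.0, 0.0, -172.1]
force: [-0.5, -0.5, -2.6]
opening: 0.0558
gripper_force: 29.8
```

Emit:
step_arm(moves=[[[0,0,-0.1,0,4],[0,0,0,0,5.6],[0,0,0,0,5.7],[0,0,0,0,5.8],[0,0,0,0,6.2],[0,0,0,0,7],[0,0,0,0,8.7],[0,0,0,0,8.7],[0,0,0,0,8.7],[0,0,0,0,8.7]]])

```text
clock: 11.75
tool_pos: [0.4412, -0.0555, 0.0015]
orientation: [180.0, -0.0, -172.1]
force: [-0.1, 0.5, 0.5]
opening: 0.0864
gripper_force: 0.0
```

Emit:
step_arm(moves=[[[0,0,2,0,8.7],[0,0,4,0,8.7],[0,0,4,0,8.7],[0,0,4,0,8.7],[0,0,4,0,8.7],[-1,4,0,0,8.7],[-1,4,0,0,8.7],[-1,4,0,0,8.7],[0,4,0,0,8.7],[0,0,0,0,8.7]]])

```text
clock: 12.75
tool_pos: [0.4115, 0.1081, 0.182]
orientation: [179.9, 0.1, -171.9]
force: [-1.5, -0.8, 0.1]
opening: 0.0869
gripper_force: 0.0
```

Run:
```python
from h import *
p,d=viewer.snapshot("top"); cv2.imwrite("pics/t1f.png",p);cv2.imwrite("pics/t1.png",cv2.resize(p[200:320,220:420],(0,0),fx=4,fy=4,interpolation=2))
s,d=viewer.snapshot("scene"); cv2.imwrite("pics/s6f.png",s);o=ctrl.get_obs();print(o['tool_pos'],o['force'],o['opening'])
```

```text
[0.41090233 0.10523633 0.18145087] [ 0.49696495  0.11399801 -0.46636556] 0.08675654527286934
```

View pics/t1.png

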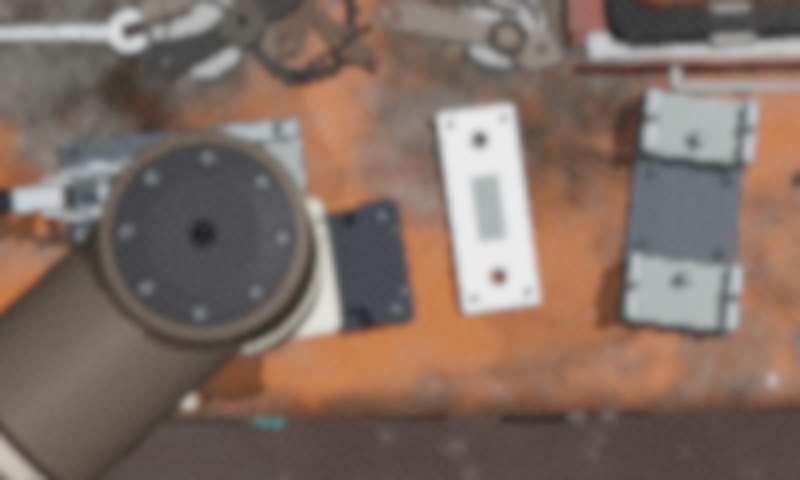

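The plate lies flat on the bare bench, with holes at crop (480,140) and (497,275). The stand slants the other way, with dowels at (693,140) and (680,281), so I need a small extra turn.

```bash
cat >> h.py <<'E'
def blob(m,box):
    u0,u1,v0,v1=box; z=np.zeros(m.shape,np.uint8);z[v0:v1,u0:u1]=m[v0:v1,u0:u1]
    n,l,s,c=cv2.connectedComponentsWithStats(z); return (l==1+np.argmax(s[1:,4])).astype(np.uint8)
def wrect(m,z,name):
    c=max(cv2.findContours(m,0,1)[0],key=cv2.contourArea).reshape(-1,2)
    r=cv2.minAreaRect((ray(name,c,z)[:,:2]*1000).astype(np.float32));return [np.round(x,1) for x in r]
def dark(G,u,v,r,z,name):
    w=G[v-r:v+r+1,u-r:u+r+1];w=np.clip(np.median(w)-12-w,0,None);yy,xx=np.mgrid[v-r:v+r+1,u-r:u+r+1]
    p=((w*xx).sum()/w.sum(),(w*yy).sum()/w.sum());return np.round(p,2),(ray(name,[p],z)[0]*1000).round(1)
E
python3 - <<'E'
from h import *
t=cv2.imread("pics/t1f.png");h=cv2.cvtColor(t,cv2.COLOR_BGR2HSV);G=cv2.cvtColor(t,6).astype(float)
m=blob((h[...,2]>185)&(h[...,1]<50),(325,360,220,282));print("top plate",wrect(m,.014,"top"))
for u,v in((340,235),(344,269)):print(dark(G,u,v,4,.012,"top"))
for u,v in((393,235),(390,270)):print(dark(G,u,v,3,.043,"top"))
s=cv2.imread("pics/s6f.png");h=cv2.cvtColor(s,cv2.COLOR_BGR2HSV)
print("black?",s[215:260:6,300:400:10].mean(-1).astype(int))
m=blob((h[...,2]>205)&(h[...,1]<40),(285,385,215,290));print("scene plate",wrect(m,.014,"scene"))
cv2.imwrite("pics/s6.png",cv2.resize(s[180:300,270:410],(0,0),fx=5,fy=5,interpolation=2))
E
```

```text
top plate [array([483. , -51.1]), array([153.4,  58.6]), np.float64(6.6)]
(array([339.42, 234.49]), array([535.1, -45.4,  12. ]))
(array([344.19, 268.69]), array([431.8, -57.2,  12. ]))
(array([392.71, 235.12]), array([ 526. , -201.3,   43. ]))
(array([389.2 , 269.77]), array([ 423.9, -187.3,   43. ]))
black? [[172  98 188  23 171  49 157 175 115  97]
 [157 110 178  18 196 144 173 166 166  93]
 [107  69  64  47  94  96 141 171 159 170]
 [175  66 146 127  42 134 137 208 233 155]
 [ 93  41  51  65  83 136 134 209 231 161]
 [ 46  48  49  47  57  85 112 131 113 170]
 [196 191  50  53  53 157  86 131  85 163]
 [159 191 197 199 172 168 169  89 150 170]]
scene plate [array([448.6, -47.9]), array([81.2, 69.5]), np.float64(6.2)]
```

View pics/s6.png

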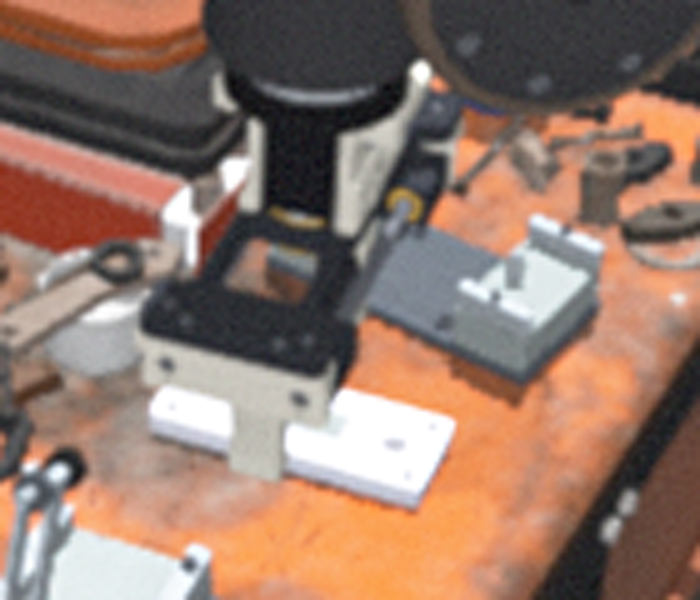

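The scene view shows the plate flat on the bench with its near hole at crop (395,442), and the near dowel at (515,273).

Run:
```python
from h import *
s=cv2.imread("pics/s6f.png");G=cv2.cvtColor(s,6).astype(float)
print(dark(G,349,268,4,.012,"scene"), dark(G,349,268,5,.014,"scene"))
print(G[262:275,340:358].astype(int))
print(G[228:242,364:382].astype(int))
for z,p in((.052,(372.7,230.8)),(.034,(372.7,237.6))): print(ray("scene",[p],z).round(4))
```

```text
(array([348.48, 268.43]), array([434.3, -55.2,  12. ])) (array([348.48, 268.43]), array([433.4, -53.1,  14. ]))
[[255 255 255 255 255 255 255 255 255 255 255 255 255 255 251 242 222 207]
 [255 255 255 255 255 255 255 255 255 255 255 255 255 255 255 255 255 255]
 [255 255 255 255 255 255 255 255 255 255 255 255 255 255 255 255 249 254]
 [255 255 255 255 255 255 255 255 255 255 255 255 255 255 255 252 234 250]
 [255 255 255 255 255 255 255 255 255 255 255 255 255 255 255 255 255 255]
 [255 255 255 255 255 255 255 251 245 248 253 255 255 255 255 255 255 255]
 [255 255 255 255 255 255 249 218 210 212 224 253 255 255 255 255 255 255]
 [255 255 255 255 255 255 253 233 215 214 229 254 255 255 255 255 255 255]
 [255 255 255 255 255 255 255 255 252 247 255 255 255 255 255 255 255 255]
 [255 255 255 255 255 255 255 255 255 255 255 255 255 255 255 255 255 250]
 [255 255 255 255 255 255 255 255 255 255 255 255 255 255 255 255 255 211]
 [255 255 255 255 255 255 255 255 255 255 255 255 255 255 255 255 251 168]
 [250 255 255 255 255 255 255 255 255 255 254 241 252 255 255 255 212 144]]
[[160 162 17
[... 394 characters left out ...]
63 151 156 168 212 232 232 233 233 233 233]
 [132 130 134 170 213 232 227 162 150 153 175 226 232 231 231 231 233 231]
 [154 136 164 209 232 238 227 162 144 147 182 229 235 231 232 231 231 231]
 [221 187 211 230 234 234 223 162 136 148 196 233 233 230 231 232 231 231]
 [245 241 240 233 223 214 220 174 156 161 193 229 231 231 231 231 231 230]
 [230 245 251 237 179 167 223 227 224 225 224 229 231 231 231 232 231 232]
 [169 197 229 230 152 134 208 234 237 232 231 232 230 230 230 231 231 235]
 [139 149 171 174 151 168 235 248 245 238 234 229 229 231 230 231 233 231]
 [140 142 138 145 143 163 213 242 248 246 246 236 226 231 231 235 231 210]]
[[ 0.4263 -0.1843  0.052 ]]
[[ 0.422  -0.1784  0.034 ]]
```

Emit:
step_arm(moves=[[[0.9,-2,0,-0.028,8.7],[0.9,-2,0,0,8.7],[0.9,-2,0,0,8.7],[0.9,-2,0,0,8.7],[0.9,-2,0,0,8.7],[0.9,-2,0,0,8.7],[0.9,-2,0,0,8.7],[0.95,-1.6,0,0,8.7],[0,0,0,0,8.7],[0,0,0,0,8.7]]])

```text
clock: 13.85
tool_pos: [0.4831, -0.0527, 0.1812]
orientation: [180.0, -0.1, -173.9]
force: [-0.5, -0.6, -0.7]
opening: 0.0867
gripper_force: 0.0
```

Emit:
step_arm(moves=[[[0,0,-3,0,8.7],[0,0,-3,0,8.7],[0,0,-3,0,8.7],[0,0,-3,0,8.7],[0,0,-2,0,8.7],[0,0,-1,0,8.7],[0,0,0,0,8.7],[0,0,0,0,8.7]]])

```text
clock: 14.65
tool_pos: [0.4842, -0.0512, 0.0323]
orientation: [-180.0, 0.0, -173.7]
force: [0.6, -1.5, 0.6]
opening: 0.0872
gripper_force: 0.0
```

Emit:
step_arm(moves=[[[0,0,-1.5,0,8.7],[0,0,-1,0,8.7],[-0.05,0,-0.5,0,8.7],[0,0,0,0,7],[0,0,0,0,6],[0,0,0,0,4],[0,0,0,0,4],[0,0,0,0,4],[0,0,0,0,4],[0,0,0,0,4]]])

```text
clock: 15.65
tool_pos: [0.4835, -0.0513, 0.0019]
orientation: [180.0, 0.0, -173.7]
force: [-0.9, 0.7, 5.2]
opening: 0.0558
gripper_force: 30.0
```

Emit:
step_arm(moves=[[[0,0,1,0,4],[0,0,2,0,4],[0,0,2,0,4],[0,0,2,0,4],[0,0,1,0,4],[0,-1,0,0,4],[-0.1,-2,0,-0.05,4],[-0.2,-2,0,-0.05,4],[-0.2,-2,0,-0.05,4],[-0.2,-2,0,-0.05,4]]])

```text
clock: 16.65
tool_pos: [0.4751, -0.1426, 0.0805]
orientation: [-180.0, -0.1, 174.7]
force: [1.1, 0.5, -2.9]
opening: 0.0556
gripper_force: 30.0
```

Emit:
step_arm(moves=[[[-0.16,-2,0,-0.046,4],[0,-2,0,0,4],[0,-1.25,0,0,4],[0,0,0,0,4],[0,0,0,0,4],[0,0,0,0,4]]])

```text
clock: 17.25
tool_pos: [0.4744, -0.1935, 0.0813]
orientation: [180.0, -0.0, 172.2]
force: [-0.5, 0.2, -3.7]
opening: 0.0555
gripper_force: 30.0
```

Run:
```python
from h import *
s,d=viewer.snapshot("scene"); cv2.imwrite("pics/s7f.png",s);t,d=viewer.snapshot("top"); cv2.imwrite("pics/t7f.png",t);o=ctrl.get_obs();print(o['tool_pos'],o['orientation'],o['force'],o['opening'],o['gripper_force'])
a=cv2.resize(s[160:280,310:410],(0,0),fx=4,fy=4,interpolation=2);b=cv2.resize(t[200:320,350:440],(0,0),fx=4,fy=4,interpolation=2)
cv2.imwrite("pics/c7.png",np.hstack([a,b]))
```

```text
[ 0.47466789 -0.19336956  0.08151628] [ 1.79996173e+02 -4.33117717e-03  1.72245782e+02] [-0.24813545  0.06450277 -2.22778461] 0.055756582804361014 29.998259246349335
```

View pics/c7.png

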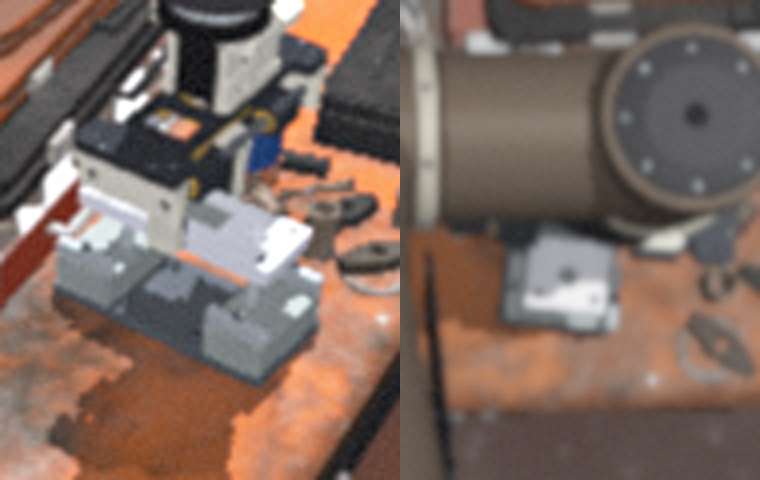

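The scene crop shows the plate level over the stand with its near hole at (262,237). In the top crop the near hole is at (570,273).

Run:
```python
from h import *
t=cv2.imread("pics/t7f.png");s=cv2.imread("pics/s7f.png");Gt=cv2.cvtColor(t,6).astype(float);Gs=cv2.cvtColor(s,6).astype(float)
for z in(.0915,.0935):print(dark(Gt,392,268,3,z,"top"),dark(Gs,375,219,4,z,"scene"))
print(Gt[262:275,385:400].astype(int));print(Gs[213:226,367:384].astype(int))
```

```text
(array([391.47, 268.19]), array([ 425. , -187.1,   91.5])) (array([373.73, 221.39]), array([ 423.2, -175.4,   91.5]))
(array([391.47, 268.19]), array([ 424.8, -186.9,   93.5])) (array([373.73, 221.39]), array([ 422.3, -172.9,   93.5]))
[[164 168 169 170 170 169 169 169 169 169 169 168 171 165 158]
 [166 169 168 170 172 170 169 169 170 169 169 171 169 168 166]
 [168 168 168 170 171 170 168 168 170 169 170 171 171 169 168]
 [167 168 170 171 171 168 166 165 166 168 169 170 170 169 168]
 [168 168 169 170 165 159 152 153 159 165 168 170 170 170 168]
 [167 168 169 167 158 141 133 130 144 158 167 171 171 170 169]
 [168 169 169 164 150 128 115 114 130 150 164 172 174 171 170]
 [168 168 168 165 151 132 121 118 134 160 178 184 183 183 182]
 [168 168 169 170 167 158 147 148 168 193 206 210 210 209 208]
 [162 166 170 175 185 193 193 194 207 223 230 231 232 231 231]
 [152 165 175 190 209 222 225 225 231 237 239 239 237 237 236]
 [164 178 191 210 227 236 239 238 239 241 241 238 231 225 227]
 [200 207 215 227 237 240 241 241 241 242 241 236 220 207 214]]
[[161 179 192 196 194 194 193 194 187 180 16
[... 179 characters left out ...]
194 195 194 190 196 200 196 192 209 249 255 255 255 255 255]
 [192 192 195 192 197 193 201 204 202 215 249 255 255 255 255 248 230]
 [195 196 190 192 196 199 203 210 208 227 255 255 255 255 255 252 246]
 [194 193 192 192 193 188 199 202 201 216 253 255 255 255 255 255 255]
 [190 192 192 196 192 187 197 206 217 240 255 255 255 255 255 255 255]
 [192 189 192 192 193 192 195 204 235 255 255 255 255 255 255 255 255]
 [190 192 190 187 191 188 192 192 213 238 254 255 255 255 255 255 224]
 [193 193 192 190 189 192 190 185 173 205 252 255 255 255 255 223 176]
 [191 191 193 195 192 189 181 145 125 213 255 255 255 255 220 179 161]
 [193 191 191 187 195 188 183 165 186 244 255 255 255 222 176 153 132]]
```

Emit:
step_arm(moves=[[[-0.05,-0.04,-1,0,4],[0,0,-1,0,4],[0,0,-0.5,0,4],[0,0,-0.3,0,4],[0,0,-0.3,0,4],[0,0,0,0,4]]])

```text
clock: 17.95
tool_pos: [0.4751, -0.1949, 0.0506]
orientation: [-180.0, 0.1, 172.2]
force: [1.9, -5.0, -3.3]
opening: 0.056
gripper_force: 30.0
```

Emit:
step_arm(moves=[[[0,0,0,0,4],[0,0,0,0,4]]])

```text
clock: 18.15
tool_pos: [0.4751, -0.1948, 0.0507]
orientation: [-180.0, 0.1, 172.2]
force: [2.0, -3.7, -3.1]
opening: 0.0559
gripper_force: 30.0
```

Emit:
step_arm(moves=[[[0.05,-0.1,0,0,4],[0,0,0,0,4],[0,0,-0.2,0,4],[0,0,-0.2,0,4],[0,0,0,0,4]]])

```text
clock: 18.65
tool_pos: [0.4759, -0.196, 0.0472]
orientation: [-180.0, 0.1, 172.2]
force: [2.9, -6.8, 1.3]
opening: 0.0559
gripper_force: 30.0
```

Emit:
step_arm(moves=[[[0.08,-0.15,0,0,4],[0,0,0,0,4],[0,0,0,0,4]]])

```text
clock: 18.95
tool_pos: [0.4757, -0.1969, 0.0465]
orientation: [180.0, 0.0, 172.2]
force: [2.7, -3.0, -1.1]
opening: 0.0554
gripper_force: 30.0
```

Emit:
step_arm(moves=[[[0.08,-0.08,0,0,4],[0,0,-0.2,0,4],[0,0,-0.2,0,4],[0,0,0,0,4]]])

```text
clock: 19.35
tool_pos: [0.4757, -0.1975, 0.042]
orientation: [180.0, -0.1, 172.2]
force: [0.6, 0.3, -2.8]
opening: 0.0556
gripper_force: 30.0
```

Emit:
step_arm(moves=[[[0,0,-0.2,0,4],[0,0,-0.2,0,4],[0,0,-0.1,0,4],[0,0,0,0,4]]])

```text
clock: 19.75
tool_pos: [0.4759, -0.1976, 0.0373]
orientation: [-180.0, -0.0, 172.2]
force: [-1.1, 0.2, -2.9]
opening: 0.0559
gripper_force: 30.0
```

Emit:
step_arm(moves=[[[0,0,-0.1,0,4],[0,0,-0.1,0,4],[0,0,0,0,4]]])

```text
clock: 20.05
tool_pos: [0.4763, -0.1977, 0.0358]
orientation: [-180.0, 0.0, 172.2]
force: [-2.4, 1.0, 2.2]
opening: 0.0559
gripper_force: 30.0
```

Emit:
step_arm(moves=[[[0,0,-0.05,0,4],[0,0,0,0,5.6],[0,0,0,0,5.8],[0,0,0,0,6.5],[0,0,0,0,8.7],[0,0,0,0,8.7],[0,0,0,0,8.7],[0,0,0,0,8.7]]])

```text
clock: 20.85
tool_pos: [0.4762, -0.1977, 0.035]
orientation: [-180.0, -0.0, 172.2]
force: [0.1, 0.4, -0.4]
opening: 0.086
gripper_force: 0.0
```

Emit:
step_arm(moves=[[[0,0,1,0,8.7],[0,0,2,0,8.7],[0,0,4,0,8.7],[0,0,4,0,8.7],[0,0,4,0,8.7],[0,4,2,0,8.7],[0,4,0,0,8.7],[0,4,0,0,8.7],[0,4,0,0,8.7],[0,0,0,0,8.7]]])

```text
clock: 21.85
tool_pos: [0.4764, -0.0343, 0.2062]
orientation: [179.9, 0.1, 172.4]
force: [0.6, -0.7, 0.4]
opening: 0.0874
gripper_force: 0.0
```

Run:
```python
from h import *
s,d=viewer.snapshot("scene");t,d=viewer.snapshot("top");o=ctrl.get_obs();print(o['tool_pos'],o['force'],o['opening'])
a=cv2.resize(s[160:300,220:420],(0,0),fx=2.5,fy=2.5,interpolation=2);b=cv2.resize(t[210:297,360:440],(0,0),fx=3.5,fy=3.5,interpolation=2)
c=np.zeros((350,780,3),np.uint8);c[:,:500]=a;c[:b.shape[0],500:500+b.shape[1]]=b
cv2.imwrite("pics/c8.png",c)
P=cloud("top",d);print(P[236:272:5,392,2].round(3), P[252,386:400:3,2].round(3))
h=cv2.cvtColor(t,cv2.COLOR_BGR2HSV);m=blob((h[...,2]>195)&(h[...,1]<40),(370,412,220,286));print(wrect(m,.048,"top"))
```

```text
[ 0.47622591 -0.03678852  0.20582858] [-0.32556062 -0.8511173  -0.25011635] 0.08670632022336051
[0.044 0.051 0.046 0.054 0.048 0.052 0.046 0.03 ] [0.049 0.051 0.051 0.047 0.047]
[array([ 478.4, -195.2]), array([ 63.4, 155.3]), np.float64(83.1)]
```

View pics/c8.png

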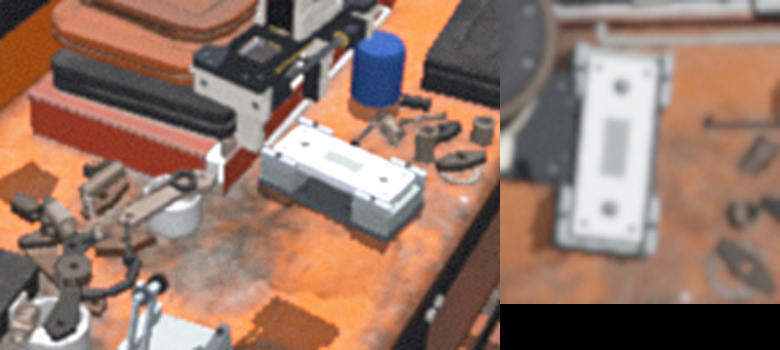

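The plate lies flat on both saddles with the dowels in its holes at crop (621,85) and (610,210). Its top is at about 48 mm, the clamp is open and the hand is clear.

```bash
python3 -c "
from plant import close_job
print(close_job())"
```

```text
the job is handed in; nothing more can be done
None
```

The job is handed in, with no verdict shown: the clamp is open and the plate, laid on the bench (a few mm settle on release) and retaken across its middle, now sits flat on both dowels and is let go.

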